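Fold the laminator's bifold guard open and throw the roller release

ROBOT

A 6-joint arm with a two-finger parallel gripper is mounted at the origin on the work surface. World frame = base frame: x ahead of the robot, y to its left, z up, the work surface at z = 0. Lengths are in mm, angles in rad, forces in N, time in s.
With the tool pointing down it reaches from about 275 to 825 mm from the base axis. Payload 4.9 kg.
Tool frame: the origin (TCP) lies at the very end of the fingers, on their centre line; the grasp point (between the pads) lies 19 mm behind it; z points along the fingers, y is the line along which they close (so a half turn about z gives the same grasp; the last joint's range is limited). The gripper opens to 85 mm and grips with 20 to 120 N. Pads are 22 mm wide; open, the fingers measure 114 mm over their backs; the gripper's body (76 mm by 85 mm) begins 54 mm behind the grasp point. The pads swing forward as they close: fully open they stand 13 mm farther back than shut.
Start: joints at [-1.396, 0.326, -0.193, 1.052, 0, 1.437], TCP at [167.166, -523.998, 231.281] pointing down, gripper open.
Joint ranges: [-2.65, 2.65], [-0.97, 1.79], [-1.3, 1.35], [-1.93, 2.1], [-1.47, 1.37], [-3.14, 3.14]. Speed limits (rad/s): [2.57, 2.57, 3.14, 3.14, 3.14, 3.14].

INTERFACE

Orientations are given as [roll, pitch, yaw] about the fixed x, y, z axes, in that order (R = Rz(yaw) Ry(pitch) Rx(roll)).
In Python, from bench import bot, solve_ik, imaging gives the robot as it stands. Calls block until the motion is done:
- bot.move_ptp(position, orientation): joint-space move of the TCP to a pose.
- bot.movel(position, rot=None, max_speed=150, threshold=None): straight line of the TCP; rot=None keeps the orientation; max_speed is the mean speed in mm/s. With threshold (N) it stops when the force on the tool has changed by that much, and returns True; else False.
- bot.move_j(angles): joint-space move.
- bot.grip(opening, effort=None): opening from 0.0 (shut) to 1.0 (fully open); effort is the grip in N (None keeps the last); returns when the fingers have stopped.
- bot.dwell(seconds).
- solve_ik(position, orientation): joint angles nearest the present ones, or None.
- bot.get_state(): the state.
- imaging.capture(name): name is "side" or "top" or "wrist"; returns the picture (420x560x3 uint8, blue, green, red); there is no depth.
- imaging.camera_model(name): a dict with "K" (3x3 intrinsics, pixels), "position" and "rotation" of the camera in the world. Camera axes: x right, y up, looking along -z (the intrinsics and any distortion apply to the point x, -y, -z); pixel columns grow to the right and rows downward; lengths in mm; the calibration is good to about 2 mm. A picture is of the moment at which its call begins: read the wrist's pose just before it. camera_model takes no time and is no camera call; for the wrist camera it gives the pose at the moment of the call.
A pose or a line that the arm cannot do raises bot.IKError and nothing moves.
- bot.sign_off(): hands the job in; it is judged then, once.
The state is a dict: "t": time; "qpos": joint angles; "joint_velocities": joint speeds; "effort": joint torques, N m; "tcp_pos": TCP position; "orientation": TCP orientation; "contact_force": force on the tool from outside, world axes, zero at the start; "wrist_torque": the same for the moment, N m; "opening": opening from 0.0 (shut) to 1.0 (fully open); "gripper_force": force on a finger pad.
Only numpy, scipy, OpenCV 4.12 (cv2) and the standard library are available. Lean on these libraries where they do the work, as an engineer would, in place of code of your own. Each camera call takes 0.05 s, during which the arm holds its last target. There are 200 camera calls.

TASK

Open the foil laminator's blue bifold guard: push it at its fold so that both panels collapse fully along the track against the hinge side, and leave it folded. Then throw the red-balled roller-release lever behind it all the way over, towards the folded guard, without disturbing the can, the tape or the screwdriver standing around.

Things in the scene. Friction and masses are not known exactly. Their poses are not given: they have to be found in the camera images.
- laminator: Bench foil laminator, fixed, 220 deep (x), 310 wide (y), 280 high: floor 12 thick; roof of aluminium bars and a clear sheet (z 260 to 280) on three posts, right front corner open above z = 72; clear sides, open back; two rollers along y (44 dia., axes at x = 55, top z = 127). Origin: centre of underside, on the table; x from its front into the machine (away from the robot), y left along the front.
- jamb (a point): The guard's fixed jamb axis: x = -104, y = +125, z = 125 in the laminator's frame, at the +y end of the door opening. The opening (270 wide) and the sill track lie along the line x = -104; nothing but the guard reaches past x = -110. Above the guard (z 165 to 260) the opening is free.
- guard_fold (a joint): Bifold guard, rad from the closed plane to its first panel: 0 shut flat, 1.45 fully folded (stop). Two blue panels 125 wide, 8 thick, from z = 25 up to 165 and 145: the first turns about the jamb; the second hangs from the fold at the mirrored angle, its far end in the track. Starts at 0.4 to 0.75. Push the fold towards +y to collapse it; friction (0.1 N m at the jamb) holds it where it is left.
- fold (a point): A point, z = 125, on the axis of the guard's fold hinge: upright yellow tube 20 dia., z 25 to 165. Above z = 80 the second panel is cut away for 60 mm beside the tube, so a fingertip can push on the tube itself, from within that gap. At guard angle a the tube stands 125 sin(a) out to -x from the track and 125 cos(a) from the jamb along -y. Pressing on the second panel's face instead tends to shut it.
- release (a joint): Roller-release lever, rad: 0 leans 0.5 rad from upright to the laminator's -y, 1.0 leans 0.5 rad to its +y (stop, released). Swings in the y-z plane about an axis at x = -77, y = +20, z = 34 in the laminator's frame; starts at 0 to 0.25; light friction (0.06 N m), stays where it is left. Base block 50 (x) by 70 (y), top z = 37.
- release_tip (a point): Centre of the red ball (26 dia.) at the end of the release lever's steel rod (10 dia.), 80 from the lever's axis.
- paint_can: Bystander: paint can, 76 dia., 100 high, upright on the table near the laminator's right front corner; origin at centre of underside.
- tape_roll: Bystander: orange roll of tape, 100 dia., 48 high, lying flat on the table ahead of the laminator's left front corner; origin at centre of underside.
- screwdriver: Bystander: red-handled screwdriver 200 long lying on the table along the laminator's left side; origin at its middle, x along it.

How it is judged (in metres and radians):
On the way, in this order (a step that is already met when the one before it is completed fails the run):
1. the guard is fully folded (1.30 rad or more) while the lever is still unthrown (value of joint guard_fold above 1.3 rad and value of joint release below 0.5 rad), for 0.2 s.
2. the release lever is thrown right over (0.85 rad or more) (value of joint release above 0.85 rad), for 0.2 s.
At the end, for the whole second after the job is handed in: The guard rests folded at 1.30 rad or more of its 1.45, and the release lever is over at 0.85 rad or more of its 1.0 (value of joint guard_fold above 1.3 rad and value of joint release above 0.85 rad and velocity of joint guard_fold between -0.05 and 0.05 rad/s); the robot touches nothing.
It fails at once if the can, the tape or the screwdriver is moved more than 30 mm, or the can tipped over (distance of any of paint_can, tape_roll, screwdriver from where it was at the start of the episode above 0.03 m or angle between paint_can's own z axis and vertical above 0.5 rad).
It also fails if it takes over 46 s, if anything falls off the work surface, if the arm or the gripper's body presses on something with over 40 N, if the wrist force passes 120 N, or if a joint passes its speed limit or range.

## Working session

There is one attempt and no reset: what is moved stays moved. The work goes in short steps, each a Python script; the robot and the scene stay as the last script left them, time stands still between calls to the robot, and variables do not carry over. Pictures are saved under pics/ and viewed, at most 10 in all, crops included, and the job is handed in when it is done.

```bash
mkdir -p pics; ls; python3 - <<'E'
from bench import bot, imaging
import cv2, numpy as np
for n in ("side","top"):
    cv2.imwrite(f"pics/{n}0.png", imaging.capture(n))
    m=imaging.camera_model(n); print(n,{k:np.round(np.array(v),3).tolist() for k,v in m.items()})
print(bot.get_state())
E
```

```text
pics
side {'K': [[439.513, 0.0, 272.125], [0.0, 439.513, 208.587], [0.0, 0.0, 1.0]], 'position': [177.248, 516.766, 883.999], 'rotation': [0.716, 0.01, -2.447]}
top {'K': [[389.261, 0.0, 276.092], [0.0, 389.261, 207.178], [0.0, 0.0, 1.0]], 'position': [487.103, 26.187, 856.202], 'rotation': [0.19, 0.001, -1.595]}
{'t': 0.1, 'qpos': array([-1.39619960e+00,  3.26866399e-01, -1.93469704e-01,  1.05199420e+00,
       -2.89896708e-05,  1.43661548e+00]), 'joint_velocities': array([-0.00183923, -0.00051664,  0.00285751, -0.00017793, -0.0006161 ,
       -0.00145268]), 'effort': array([ 1.17476990e-03, -4.44239187e+01,  2.63037300e+01,  7.86502264e-03,
       -7.90278546e-05,  5.65307460e-06]), 'tcp_pos': array([ 167.06466553, -523.47590876,  230.58734732]), 'orientation': array([-3.14006859e+00, -1.76484150e-04,  3.08777459e-01]), 'contact_force': array([ 0.48901419,  0.10596746, -0.5951176 ]), 'wrist_torque': array([ 0.00906907,  0.00437644, -0.00513186]), 'gripper_force': 0.0, 'opening': 1.0001990830066168}
```

View pics/side0.png

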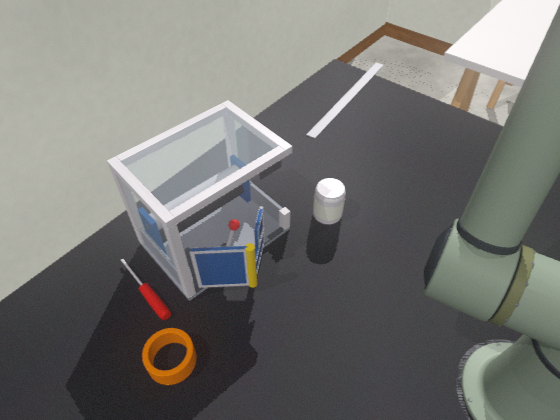

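View pics/top0.png

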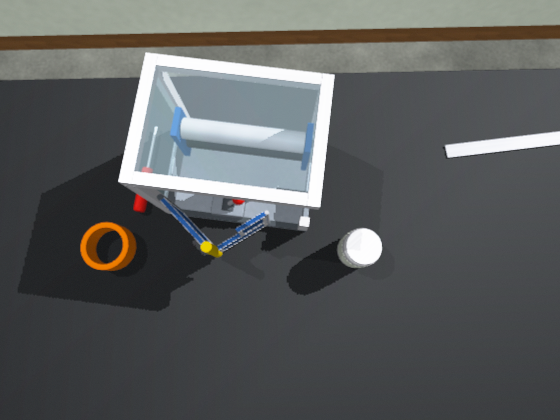

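The side view shows the guard partly folded, with the yellow tube at about (252,265) and the red ball at (234,225). The roof corners are at about (110,162), (172,221), (291,150) and (228,104). In the top view the tube is at (207,247), the ball at (239,200), the can at (360,248) and the tape at (108,247).

```bash
cat > h.py <<'E'
import numpy as np, cv2
from scipy.spatial.transform import Rotation as R
from bench import bot, imaging, solve_ik
def ray(n,uv,m=None):
    m=m or imaging.camera_model(n); K=np.array(m["K"]); rot=np.array(m["rotation"])
    d=np.linalg.inv(K)@[uv[0],uv[1],1]; d=np.array([d[0],-d[1],-d[2]])
    M=rot if rot.shape==(3,3) else R.from_euler("xyz",rot).as_matrix()
    return np.array(m["position"]),M@d/np.linalg.norm(d)
def plane(n,uv,z):
    p,d=ray(n,uv); return p+d*(z-p[2])/d[2]
def tri(r1,r2):
    (p,d),(q,e)=r1,r2
    s=np.linalg.lstsq(np.c_[d,-e],q-p,rcond=None)[0]
    a,b=p+s[0]*d,q+s[1]*e
    return (a+b)/2,np.linalg.norm(a-b)
def mask(im,lo,hi): return cv2.inRange(cv2.cvtColor(im,cv2.COLOR_BGR2HSV),lo,hi)
def blobs(m,amin=15):
    n,_,s,c=cv2.connectedComponentsWithStats(m)
    return [(s[i,4],c[i].round(1).tolist(),s[i,:4].tolist()) for i in range(1,n) if s[i,4]>=amin]
E
python3 - <<'E'
from h import *
np.set_printoptions(precision=1,suppress=True)
S,T=cv2.imread("pics/side0.png"),cv2.imread("pics/top0.png")
for n,i in(("s",S),("t",T)):
    print(n,"yel",blobs(mask(i,(22,150,80),(35,255,255))),"red",blobs(mask(i,(0,150,80),(6,255,255)),8),"or",blobs(mask(i,(10,150,100),(20,255,255))))
    
tc=[(122,182),(321,205),(333,73),(150,57)]; sc=[(172,221),(291,150),(228,104),(110,162)]
for t,s in zip(tc,sc):
    print(tri(ray("top",t),ray("side",s)),plane("top",t,280),plane("side",s,280))
a=cv2.resize(T[140:280,120:320],None,fx=3.5,fy=3.5,interpolation=cv2.INTER_CUBIC)
b=cv2.resize(S[190:310,160:310],None,fx=4,fy=4,interpolation=cv2.INTER_CUBIC)
cv2.imwrite("pics/tc.png",a);cv2.imwrite("pics/sc.png",b)
E
```

```text
s yel [(np.int32(339), [251.1, 265.4], [246, 243, 11, 45])] red [(np.int32(39), [234.4, 223.8], [231, 220, 8, 10]), (np.int32(457), [154.8, 301.9], [138, 283, 33, 37])] or [(np.int32(1747), [168.7, 355.7], [142, 328, 54, 57])]
t yel [(np.int32(208), [210.2, 249.1], [200, 241, 23, 16])] red [(np.int32(185), [139.2, 203.7], [133, 194, 14, 18]), (np.int32(37), [237.8, 201.2], [233, 199, 11, 5])] or [(np.int32(1502), [106.5, 246.1], [80, 222, 56, 49])]
(array([639. , 254.7, 283.4]), np.float64(7.169028893719158)) [643.1 258.3 280. ] [637.6 252.2 280. ]
(array([602.7, -46.2, 263. ]), np.float64(1.2499529622681564)) [599.9 -43.8 280. ] [590.4 -31.  280. ]
(array([820.2, -77.3, 266.2]), np.float64(8.310687773451384)) [816.5 -73.2 280. ] [801.  -64.4 280. ]
(array([856.2, 225.4, 274.9]), np.float64(1.0697523161089724)) [852.3 223.3 280. ] [851.2 227.9 280. ]
```

View pics/tc.png

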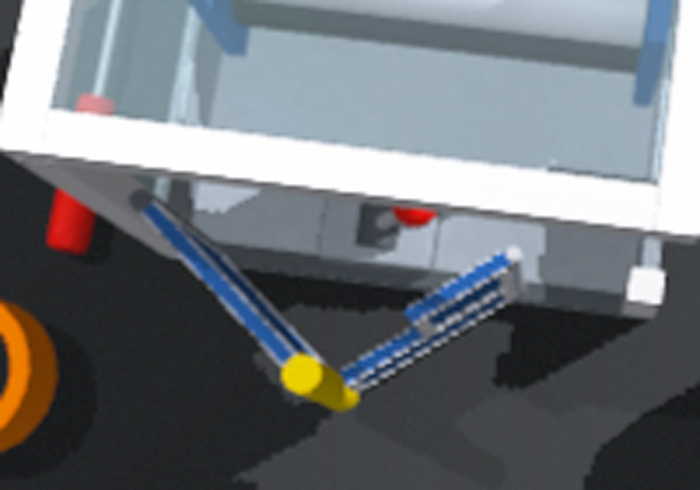

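View pics/sc.png

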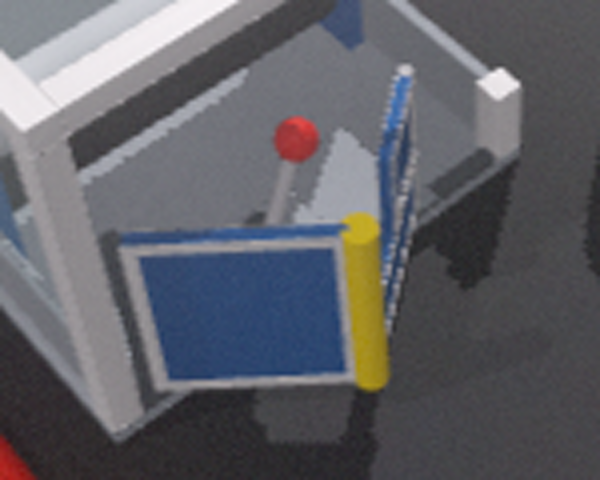

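The close crops show the tube top at top-view pixel (206.6,247.1) and side-view (250,247). The jamb top is near (161,196) in the top view and the second panel's far end near (266,213). The ball is at (234,224.5) in the side view, half hidden by the roof bar in the top view.

```bash
python3 - <<'E'
from h import *
np.set_printoptions(precision=1,suppress=True)
print("tube tri",tri(ray("top",(206.6,247.1)),ray("side",(250,247))),plane("top",(206.6,247.1),165),plane("side",(250,247),165))
print("tube foot",plane("side",(253,286),25))
J=plane("top",(160.9,196.3),165);print("jamb",J)
print("p2 end",plane("top",(266.3,212.9),145),plane("side",(160+404/4,190+70/4),145))
print("ball",tri(ray("top",(238.5,199.5)),ray("side",(234,224.5))))
for z in(100,105,110,115): print(z,plane("side",(234,224.5),z))
print("post",tri(ray("top",(304.3,220.9)),ray("side",(284.5,211))))
# laminator fit from roof corners (top view, z=280; side corner)
tc=[(122,182),(321,205),(333,73),(150,57)]
W=np.array([plane("top",t,280)[:2] for t in tc]); L=np.array([[-110,155],[-110,-155],[110,-155],[110,155]])
c=W.mean(0); A=L.T@(W-c); psi=np.arctan2(A[0,1]-A[1,0],A[0,0]+A[1,1])
Rm=np.array([[np.cos(psi),-np.sin(psi)],[np.sin(psi),np.cos(psi)]])
print("lam",c,psi,"res",W-c-L@Rm.T)
w=lambda x,y:c+Rm@[x,y]
print("jamb pred",w(-104,125),"postpred",w(-103,-148))
inv=lambda p:Rm.T@(np.array(p)[:2]-c)
for n,p in(("tube",tri(ray("top",(206.6,247.1)),ray("side",(250,247)))[0]),("jamb",J),("end",plane("top",(266.3,212.9),145)),("post",tri(ray("top",(304.3,220.9)),ray("side",(284.5,211)))[0]),("ball",plane("side",(234,224.5),110)),("can",plane("top",(361,247),100)),("tape",plane("top",(107,246),40))): print(n,p,inv(p))
E
```

```text
tube tri (array([551.2, 148.3, 166.5]), np.float64(0.004035895625118251)) [551.3 148.6 165. ] [551.9 147.5 165. ]
tube foot [547.8 152.1  25. ]
jamb [645.7 232.5 165. ]
p2 end [613.9  41.9 145. ] [615.7  40.4 145. ]
ball (array([648. ,  96.7, 113. ]), np.float64(1.2663605100558741))
100 [656.6  89.9 100. ]
105 [653.5  92.6 105. ]
110 [650.4  95.3 110. ]
115 [647.4  98.1 115. ]
post (array([607.8, -33.9,  72.2]), np.float64(1.412474628175174))
lam [728.   91.2] -0.1376376679931109 res [[ 2.8 -1.5]
 [ 2.1  3.5]
 [ 0.9  4.3]
 [-5.8 -6.3]]
jamb pred [642.1 229.2] postpred [605.6 -41.3]
tube [551.2 148.3 166.5] [-183.    32.3]
jamb [645.7 232.5 165. ] [-100.9  128.8]
end [613.9  41.9 145. ] [-106.3  -64.4]
post [607.8 -33.9  72.2] [-101.9 -140.3]
ball [650.4  95.3 110. ] [-77.4  -6.5]
can [ 550.2 -139.4  100. ] [-144.4 -252.8]
tape [570.3 379.4  40. ] [-195.7  263.9]
```

The geometry agrees: the tube is about 125 mm from both the jamb and the panel end, the guard angle is about 0.70, and the lever is at about 0.16. Next I put a closed finger into the gap behind the tube.

```bash
cat >> h.py <<'E'
PSI=-0.15; RM=np.array([[np.cos(PSI),-np.sin(PSI)],[np.sin(PSI),np.cos(PSI)]])
JAMB=np.array([644.,231.])
JL=np.array([-104.,125.])
def W(x,y,z): return np.r_[JAMB+RM@(np.array([x,y])-JL),z]   # laminator -> world
def Lm(p): return RM.T@(np.array(p)[:2]-JAMB)+JL
def tube(a): return np.array([-104-125*np.sin(a),125-125*np.cos(a)])
E
python3 - <<'E'
from h import *
np.set_printoptions(precision=1,suppress=True)
print("tube chk",W(*tube(.7),165),"ball",Lm((650.5,95.2)))
ori=[np.pi,-0.2,0.17]
bot.move_ptp([430,60,270],ori); bot.grip(0.0)
t=tube(.7); e=t+36*np.array([np.sin(.7),-np.cos(.7)])
bot.movel(W(*e,225)); 
for n in("side","wrist"): cv2.imwrite(f"pics/{n}1.png",imaging.capture(n))
cv2.imwrite("pics/c1.png",np.hstack([cv2.resize(cv2.imread("pics/side1.png")[100:310,110:310],(400,420)),cv2.resize(imaging.capture("top")[140:340,120:320],(400,420))]))
s=bot.get_state();print(s["t"],s["tcp_pos"],Lm(s["tcp_pos"]),s["contact_force"],W(*e,225))
E
```

```text
tube chk [550.1 148.5 165. ] ball [-77.3  -8.3]
4.5 [568.6 117.6 225.5] [-161.6    1.6] [-1.   0.3  0.7] [568.9 117.8 225. ]
```

View pics/c1.png

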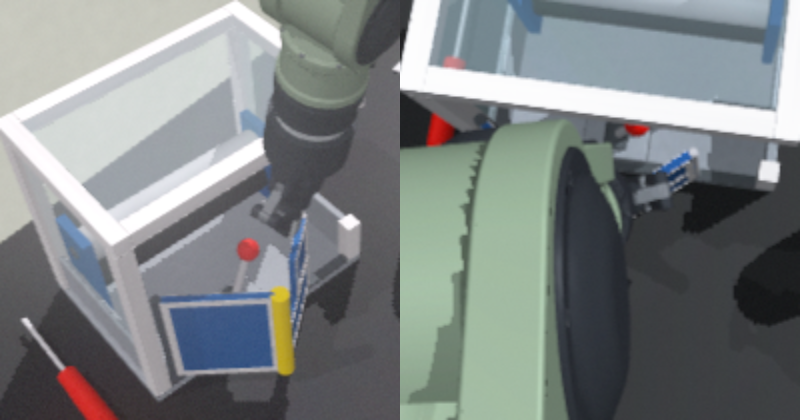

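The guard is undisturbed. The fingertip, at about (275,218) in the left crop, hangs above the cut-away between the tube and the second panel, clear of the roof. I descend and push along the arc.

```bash
python3 - <<'E'
from h import *
np.set_printoptions(precision=1,suppress=True)
def rep(k):
    s=bot.get_state(); print(k,round(s["t"],1),Lm(s["tcp_pos"]),s["tcp_pos"][2],s["contact_force"])
p=bot.get_state()["tcp_pos"]
hit=bot.movel([p[0],p[1],120],max_speed=80,threshold=6); rep(f"down {hit}")
if not hit:
    th=0.17-PSI; n=np.array([-np.sin(th),np.cos(th)])
    for a in np.arange(0.75,1.46,0.1):
        q=tube(a)-n*24.5
        hit=bot.movel(W(*q,120),max_speed=60,threshold=15); rep(f"{a:.2f} {hit}")
        if hit: break
    cv2.imwrite("pics/c2.png",np.hstack([cv2.resize(imaging.capture("side")[140:340,110:310],(400,400)),cv2.resize(imaging.capture("top")[140:340,100:300],(400,400))]))
E
```

```text
down True 5.7 [-161.9    1.5] 122.76872664191416 [-0.9 -0.5  6. ]
```

```bash
cat > fold.py <<'E'
from h import *
np.set_printoptions(precision=1,suppress=True)
def rep(k):
    s=bot.get_state(); print(k,round(s["t"],1),Lm(s["tcp_pos"]),s["tcp_pos"][2],s["contact_force"])
bot.dwell(.2); rep("still")
th=0.17-PSI; n=np.array([-np.sin(th),np.cos(th)])
for a in np.arange(0.75,1.46,0.1):
    hit=bot.movel(W(*(tube(a)-n*24.5),123),max_speed=60,threshold=15); rep(f"{a:.2f} {hit}")
    if hit: break
cv2.imwrite("pics/c2.png",np.hstack([cv2.resize(imaging.capture("side")[140:340,110:310],(400,400)),cv2.resize(imaging.capture("top")[140:340,100:300],(400,400))]))
E
python3 - <<'E'
from h import *
bot.dwell(.2); f=bot.get_state()["contact_force"]; print(f)
if abs(f[2])<3: exec(open("fold.py").read())
E
ls pics
```

```text
[-0.04605644 -0.47705606  6.11130419]
c1.png
sc.png
side0.png
side1.png
tc.png
top0.png
wrist1.png
```

```bash
python3 - <<'E'
from h import *
a=imaging.capture("side")[190:300,200:290]; b=imaging.capture("wrist")
cv2.imwrite("pics/c3.png",np.hstack([cv2.resize(a,(400,490),interpolation=cv2.INTER_CUBIC),cv2.resize(b,(400,490))]))
E
```

```text
(no output)
```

View pics/c3.png

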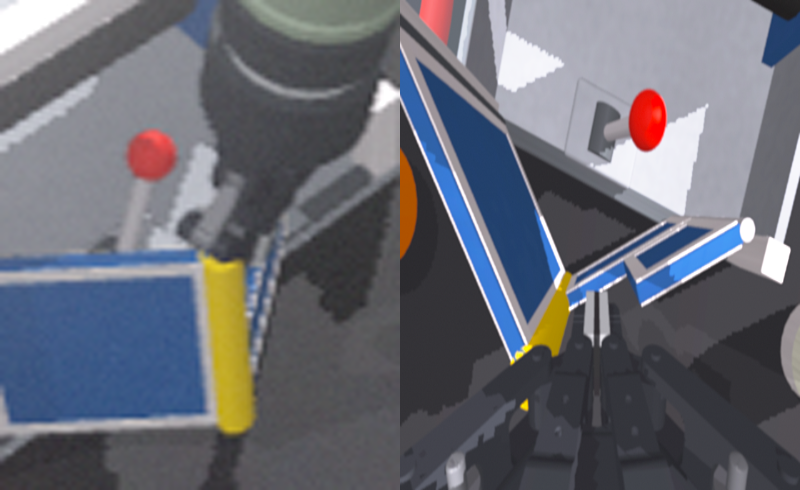

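The wrist view shows the tips inside the gap, but a knuckle of the closed gripper is resting on the tube's top. I raise to z = 134 and then push.

```bash
sed -i 's/,123)/,134)/; s/^bot.dwell(.2); rep("still")/p=bot.get_state()["tcp_pos"]; bot.movel([p[0],p[1],134]); bot.dwell(.2); rep("still")/' fold.py
python3 fold.py
```

```text
still 6.4 [-162.4    1.4] 133.38543367313125 [ 0.5  0.5 -0.9]
0.75 False 7.0 [-181.9   10.6] 134.08229976365504 [-0.1  0.8  0. ]
0.85 False 7.3 [-190.5   19.9] 134.02777789410658 [-0.9 -0.2  0.1]
0.95 False 7.7 [-198.2   29.7] 134.04547476514102 [-1.   0.5  0.4]
1.05 False 8.0 [-204.8   40.2] 134.0698653049603 [ 0.6  0.3 -0.7]Traceback (most recent call last):
  File "fold.py", line 8, in <module>
    hit=bot.movel(W(*(tube(a)-n*24.5),134),max_speed=60,threshold=15); rep(f"{a:.2f} {hit}")
bench.IKError: the arm cannot follow that straight line within its joint ranges
```

```bash
sleep 1; ls pics
```

```text
c1.png
c3.png
sc.png
side0.png
side1.png
tc.png
top0.png
wrist1.png
```

```bash
python3 - <<'E'
from h import *
np.set_printoptions(precision=2,suppress=True)
print(bot.get_state()["qpos"])
n=np.array([-np.sin(.32),np.cos(.32)])
for pit in(-.2,-.1,0,-.3,.1):
  for yaw in(.17,.3,.45):
    print(pit,yaw,*[solve_ik(W(*(tube(a)-n*24.5),134),[np.pi,pit,yaw]) for a in(1.15,1.45)])
E
```

```text
[ 0.16  0.29 -0.54  0.54  0.    3.13]
-0.2 0.17 [ 0.19  0.29 -0.54  0.54 -0.   -3.13] [ 0.26  0.31 -0.52  0.55 -0.02 -3.05]
-0.2 0.3 [ 0.17  0.29 -0.54  0.54  0.03  3.01] [ 0.25  0.3  -0.52  0.54  0.01  3.09]
-0.2 0.45 [ 0.15  0.29 -0.54  0.55  0.06  2.85] [ 0.23  0.31 -0.52  0.55  0.04  2.92]
-0.1 0.17 [ 0.19  0.35 -0.43  0.69 -0.   -3.13] [ 0.26  0.37 -0.41  0.7  -0.01 -3.06]
-0.1 0.3 [ 0.18  0.35 -0.43  0.69  0.01  3.02] [ 0.25  0.37 -0.41  0.69  0.01  3.09]
-0.1 0.45 [ 0.17  0.35 -0.43  0.69  0.03  2.86] [ 0.24  0.37 -0.41  0.7   0.02  2.93]
0 0.17 [ 0.18  0.42 -0.32  0.83  0.   -3.13] [ 0.25  0.43 -0.3   0.84  0.   -3.06]
0 0.3 [ 0.18  0.42 -0.32  0.83  0.    3.03] [ 0.25  0.43 -0.3   0.84  0.    3.09]
0 0.45 [ 0.18  0.42 -0.32  0.83  0.    2.88] [ 0.25  0.43 -0.3   0.84  0.    2.94]
-0.3 0.17 [ 0.19  0.24 -0.65  0.38 -0.01 -3.12] [ 0.27  0.25 -0.63  0.39 -0.03 -3.05]
-0.3 0.3 [ 0.16  0.24 -0.65  0.38  0.04  3.01] [ 0.24  0.25 -0.63  0.39  0.02  3.09]
-0.3 0.45 [ 0.13  0.24 -0.65  0.4   0.09  2.84] [ 0.21  0.25 -0.63  0.39  0.07  2.92]
0.1 0.17 [ 0.18  0.49 -0.21  0.97  0.   -3.13] [ 0.25  0.51 -0.18  0.98  0.01 -3.06]
0.1 0.3 [ 0.19  0.49 -0.21  0.97 -0.01  3.03] [ 0.25  0.51 -0.18  0.98 -0.    3.1 ]
0.1 0.45 [ 0.2   0.49 -0.21  0.97 -0.02  2.89] [ 0.26  0.51 -0.18  0.98 -0.02  2.95]
```

Only the last joint's range blocked that line, so turning the yaw to 0.35 keeps it inside.

```bash
python3 - <<'E'
from h import *
s=open("fold.py").read()
s=s.replace('p=bot.get_state()["tcp_pos"]; bot.movel([p[0],p[1],134]); bot.dwell(.2); rep("still")','').replace("0.17-PSI","0.35-PSI").replace("0.75,1.46","1.05,1.46").replace("134),max","134),[np.pi,-0.2,0.35],max")
open("fold2.py","w").write(s)
E
python3 fold2.py
```

```text
1.05 False 8.4 [-200.4   41.1] 134.0182220141745 [ 0.2  0.4 -0.1]
1.15 False 8.7 [-206.7   53.3] 134.0324429696593 [0.1 0.2 0.6]
1.25 False 9.1 [-211.    64.7] 134.06274406741665 [ 0.8 -0.5  0.9]
1.35 False 9.4 [-214.3   76.7] 134.04677476491023 [-0.2  0.4  1.1]
1.45 False 9.8 [-216.3   89. ] 134.0719059893369 [-0.  -0.3  0.5]
```

View pics/c2.png

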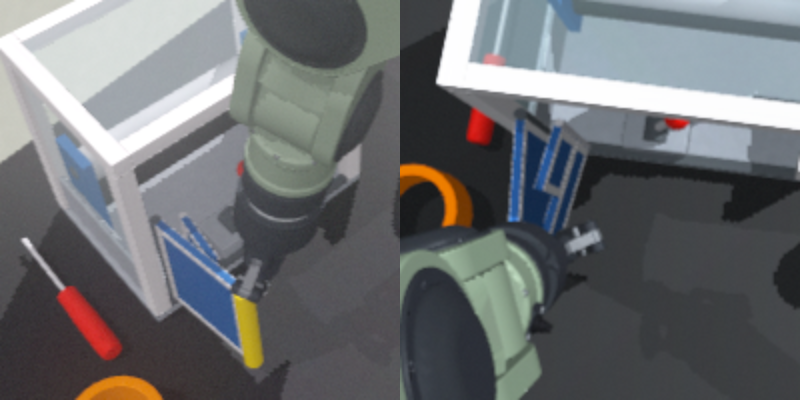

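The guard has collapsed most of the way, with panel 1 now nearly perpendicular to the front and the tube at about (250,330) in the left crop. There is no stop force yet, so I keep pushing until the stop is felt.

```bash
python3 - <<'E'
from h import *
np.set_printoptions(precision=1,suppress=True)
def rep(k):
    s=bot.get_state(); print(k,round(s["t"],1),Lm(s["tcp_pos"]),s["tcp_pos"][2],s["contact_force"])
x,y=Lm(bot.get_state()["tcp_pos"])
for d in(6,12,18,24):
    hit=bot.movel(W(x,y+d,134),max_speed=40,threshold=8); rep(f"{d} {hit}")
    if hit: break
bot.dwell(.3); x,y=Lm(bot.get_state()["tcp_pos"])
bot.movel(W(x+3,y-60,134)); bot.movel(W(x-60,y-110,240)); rep("back")
q=[imaging.capture(n) for n in("side","top")]
for n,i in zip("st",q): cv2.imwrite(f"pics/{n}4.png",i)
cv2.imwrite("pics/c4.png",np.hstack([cv2.resize(q[0][140:340,110:310],(400,400)),cv2.resize(q[1][140:340,100:300],(400,400))]))
for n,i in zip(("side","top"),q): print(blobs(mask(i,(22,150,80),(35,255,255))),blobs(mask(i,(0,150,80),(6,255,255)),8))
ball=W(-77,-8,110); print(ball)
for P in(-.8,-.9,-1.0):
  for yaw in(0,.1,.2): print(P,yaw,solve_ik(ball+[0,-30,-8],[np.pi,P,yaw]))
E
```

```text
6 True 10.1 [-216.3   91.2] 133.60996182927 [ 1.4 -1.9  2. ]
back 12.0 [-276.5  -18.6] 239.4538845400358 [ 0.   0.8 -0.8]
[(np.int32(391), [233.9, 301.7], [227, 281, 15, 43])] [(np.int32(39), [234.1, 223.7], [231, 220, 8, 10]), (np.int32(479), [154.6, 301.5], [139, 283, 32, 37])]
[(np.int32(299), [163.4, 267.7], [149, 261, 31, 13])] [(np.int32(183), [139.2, 203.7], [133, 194, 14, 18]), (np.int32(38), [237.7, 201.3], [233, 199, 11, 5])]
[650.8  95.5 110. ]
-0.8 0 [-0.   0.4 -1.  -0.6  0.   3.1]
-0.8 0.1 [-0.1  0.4 -1.  -0.6  0.1  3. ]
-0.8 0.2 [-0.1  0.4 -1.  -0.6  0.2  2.9]
-0.9 0 [-0.   0.5 -1.1 -0.9  0.   3.1]
-0.9 0.1 [-0.1  0.5 -1.1 -0.9  0.1  3. ]
-0.9 0.2 [-0.1  0.5 -1.1 -0.8  0.3  2.9]
-1.0 0 [-0.   0.6 -1.1 -1.1  0.   3.1]
-1.0 0.1 [-0.1  0.6 -1.1 -1.1  0.2  3. ]
-1.0 0.2 [-0.1  0.6 -1.1 -1.1  0.3  2.9]
```

View pics/c4.png

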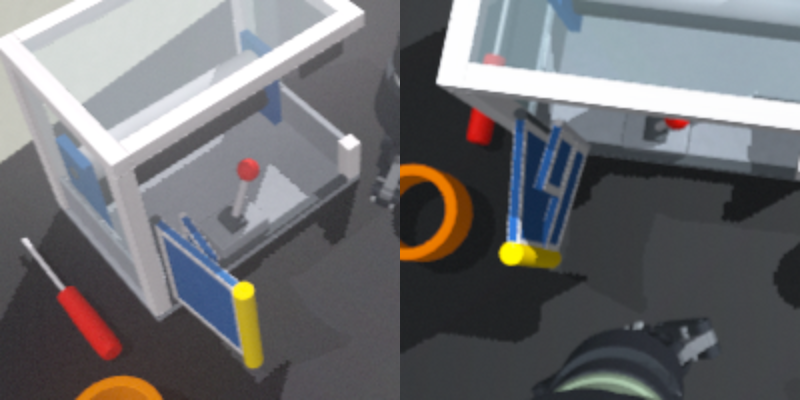

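```bash
python3 - <<'E'
from h import *
np.set_printoptions(precision=2,suppress=True)
p,e=tri(ray("top",(156,266.7)),ray("side",(232.2,285)))
l=Lm(p); print(p,e,l)
d=JL-l; print("angle",np.arctan2(d[0],d[1]),np.hypot(*d))
print("end",Lm(plane("top",((559-400)/2+100,128/2+140),145)))
E
```

```text
[518.49 236.06 167.5 ] 1.0895954742893992 [-228.86  111.25]
angle 1.4610816765747054 125.61255615271193
end [-109.09   96.29]
```

The guard is at about 1.45 and the lever has not moved (ball still at (234,224)). I reach in under the roof beside the ball and sweep it to +y.

```bash
python3 - <<'E'
from h import *
np.set_printoptions(precision=1,suppress=True)
def rep(k):
    s=bot.get_state(); print(k,round(s["t"],1),Lm(s["tcp_pos"]),s["tcp_pos"][2],s["contact_force"])
o=[np.pi,-0.9,0.1]
bot.move_ptp(W(-210,-85,200),o); rep("pre")
if bot.movel(W(-66,-58,103),max_speed=100,threshold=8): rep("HIT"); raise SystemExit
rep("in")
for y in(-35,-20,-5,10,20,28,34,40):
    hit=bot.movel(W(-66,y,103),max_speed=60,threshold=10); rep(f"{y} {hit}")
    if hit: break
bot.dwell(.3)
x,y=Lm(bot.get_state()["tcp_pos"])
i=imaging.capture("side"); print(blobs(mask(i,(0,150,80),(6,255,255)),8))
j=imaging.capture("wrist")
cv2.imwrite("pics/c5.png",np.hstack([cv2.resize(i[140:340,110:310],(400,400)),cv2.resize(j,(400,400))]))
E
```

```text
pre 13.3 [-209.4  -85. ] 200.22042592026511 [ 0.5  0.  -0.1]
in 15.2 [-66.2 -58. ] 103.30919200063951 [ 0.1  0.3 -0.4]
-35 False 15.7 [-66.1 -34.4] 102.9806640599257 [ 0.1 -1.9 -0. ]
-20 False 16.1 [-66.1 -19.4] 103.01001361107316 [ 1.1 -0.3 -0.6]
-5 False 16.5 [-66.3  -4.2] 102.83261130665142 [-0.1  0.3  0.2]
10 False 16.9 [-66.2  10.7] 102.94495475375277 [-0.6  1.1 -0.2]
20 False 17.2 [-66.   20.6] 103.03225587796327 [ 0.1  0.5 -1.2]
28 False 17.5 [-66.   28.6] 103.11329115269777 [1.  0.7 0.1]
34 False 17.8 [-66.   34.5] 103.09254919291067 [-0.4 -0.1 -0.4]Traceback (most recent call last):
  File "<stdin>", line 10, in <module>
bench.IKError: the arm cannot follow that straight line within its joint ranges
```

```bash
python3 - <<'E'
from h import *
np.set_printoptions(precision=1,suppress=True)
def rep(k):
    s=bot.get_state(); print(k,round(s["t"],1),Lm(s["tcp_pos"]),s["tcp_pos"][2],s["contact_force"])
for y in(37,42,47,52):
    hit=bot.movel(W(-66,y,103),[np.pi,-.9,.25],max_speed=40,threshold=8); rep(f"{y} {hit}")
    if hit: break
bot.dwell(.3); rep("end")
i=imaging.capture("side"); print(blobs(mask(i,(0,150,80),(6,255,255)),8))
j=imaging.capture("wrist")
cv2.imwrite("pics/c5.png",np.hstack([cv2.resize(i[140:340,110:310],(400,400)),cv2.resize(j,(400,400))]))
E
```

```text
37 False 18.1 [-65.4  35.8] 103.16708982853693 [ 0.1 -0.2 -0.1]
42 True 18.3 [-65.8  39.8] 102.4341462119934 [-1.8 -3.5  1.8]
end 18.6 [-65.8  39.7] 102.22806009512206 [-1.5 -2.2  3.1]
[(np.int32(35), [209.7, 241.4], [205, 238, 10, 8]), (np.int32(476), [154.7, 301.6], [139, 283, 32, 37])]
```

View pics/c5.png

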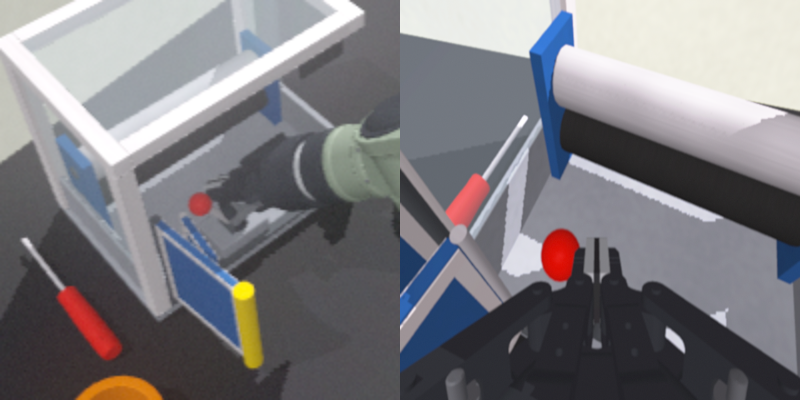

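The ball has gone over to (209.5,242) in the side view, with the finger beside it and the guard unmoved. Next I withdraw, check the lever angle and the bystanders, and hand in if they pass.

```bash
python3 - <<'E'
from h import *
np.set_printoptions(precision=2,suppress=True)
x,y=Lm(bot.get_state()["tcp_pos"])
bot.movel(W(x,y-40,103),max_speed=80); bot.movel(W(-230,-90,220)); bot.move_ptp([400,0,300],[np.pi,-.2,.25]); bot.dwell(.3)
s,t=imaging.capture("side"),imaging.capture("top")
b=blobs(mask(s,(0,150,80),(6,255,255)),8); print(b)
u=b[0][2]; uv=(u[0]+u[2]/2-.5,u[1]+u[3]/2-.5)
# intersect ray with lever plane x_lam=-77
p,d=ray("side",uv); n=np.r_[RM[:,0],0]; q=p+d*((W(-77,0,0)-p)@n)/(d@n)
l=Lm(q); print("ball",l,q[2],"lever",.5+np.arctan2(l[1]-20,q[2]-34),"r",np.hypot(l[1]-20,q[2]-34))
print(blobs(mask(s,(22,150,80),(35,255,255))),blobs(mask(s,(10,150,100),(20,255,255))),blobs(mask(t,(10,150,100),(20,255,255))))
st=bot.get_state();print(st["t"],st["contact_force"])
a=cv2.absdiff(t,cv2.imread("pics/top0.png"))[225:275,335:385]; print("can diff",a.mean())
E
```

```text
[(np.int32(26), [208.5, 242.8], [205, 239, 9, 8]), (np.int32(478), [154.8, 301.7], [138, 283, 33, 37])]
ball [-77.    62.31] 104.98541462677883 lever 1.0374579658059928 r 82.63603251164109
[(np.int32(389), [233.8, 301.6], [227, 281, 14, 43])] [(np.int32(1777), [168.7, 355.8], [142, 328, 54, 57])] [(np.int32(1502), [106.5, 246.1], [80, 222, 56, 49])]
22.5417 [0.2  0.23 0.07]
can diff 0.6797333333333333
```

Lever about 1.0, guard about 1.45, and the can, tape and screwdriver have not moved.

```bash
python3 -c "
from bench import bot
print(bot.sign_off())"
```

```text
the job is handed in; nothing more can be done
None
```

The job is handed in at about 22.5 s of 46 (no verdict returned): I measured the guard folded at about 1.45 rad and the lever thrown to about 1.0 rad, and the can, tape and screwdriver have not moved.

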